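# Index the finishing turntable and lock it with its snap hook

## Task

Turn the finishing turntable by its wooden handle until the steel post on its top stands straight in front of the mouth of the snap hook and the table clicks to rest there. Then push the hook's slide fully home over the post, so that the sprung brass gate is pushed open by the post and snaps shut behind it. Leave the wooden star lying in the middle of the table, do not disturb the things lying around, and let go of everything.

Things in the scene. Friction and masses are not known exactly. Their poses are not given: they have to be found in the camera images.
- indexer: Fixed base of the turntable unit, pale plywood, standing on the bench: a round foot (200 mm across, 14 mm thick) under the table, with a foot 74 mm wide running out to 245 mm along its own +y, which carries the hook's slide. Origin on the bench under the table's axis; z up; its +y axis (roughly to the robot's left) is the line of the hook's slide. Wooden model-plane stands up to 200 mm high stand on the bench to its left, between it and the robot's left side.
- table_centre (a point): Middle of the table's top face, on the vertical axis it turns about, 46 mm above the bench. The round plywood table top is 184 mm across; its scalloped aluminium rim below it is 208 mm across.
- turntable (a joint): Angle of the table in rad, growing counterclockwise seen from above. 0: the steel post stands on the base's +y line, straight in front of the hook's mouth. A sprung plunger on the far side clicks into the scalloped rim every 60 degrees (pi/3), 0 included; it draws the table in from about 5 degrees either side, and about 10 N at the handle carries the table over a click; between clicks the table stays where it is left. It turns freely both ways to about 3.1.
- handle_grip (a point): Half-way up the upright round wooden handle on the table: 20 mm thick, widening to 25 mm at its top, standing 78 mm from the table's axis, from the table top (46 mm above the bench) to 97 mm above the bench. It does not turn in itself. Seen from above it stands 60 degrees counterclockwise from the steel post.
- lock_post (a point): On the upright steel post on the table, 14 mm thick with a 19 mm cap, at the height of the hook (74 mm above the bench; it ends at 94 mm), 78 mm from the table's axis.
- hook_slide (a joint): Travel of the hook's slide in m: 0 drawn back, 0.066 fully home against its stop; it moves along the base's -y, towards the table's axis, and stays where it is left. The gate shuts behind the post only in the last 5 mm. Sliding takes about 2 N, opening the gate about 4 N more.
- slide_knob (a point): Half-way up the round upright black knob on the slide: 22 mm thick, 28 mm at foot and top, from 79 to 121 mm above the bench, 78 mm behind the hook's bowl (along the base's +y). The wooden guide cheeks beside it reach 78 mm above the bench.
- hook_bowl (a point): Middle of the round seat inside the steel snap hook (where the post's axis comes to stand when the slide is home). The hook is 44 mm wide, its opening 26 mm wide, its mouth faces along the base's -y and its tips lie 44 mm ahead of this point; it is 66 to 82 mm above the bench.
- hook_gate (a joint): Angle in rad of the sprung brass gate across the hook's mouth: 0 shut (sprung), swings only inward, to 1.4.
- star_centre (a point): Middle of the loose wooden star lying flat on the middle of the table, 73 x 84 x 12 mm.
- tube_centre (a point): Middle of a loose grey paint tube, 31 x 91 x 21 mm, lying on the bench on the far side of the slide; a bystander.
- stick_centre (a point): Middle of a loose wooden stirring stick, 12 x 130 x 8 mm, lying on the bench on the near side of the slide; a bystander.
- block_centre (a point): Middle of a loose cork sanding block, 58 x 105 x 34 mm, on the folded cloth (45 mm high) in front of the robot; a bystander.
- tape_centre (a point): Middle of a loose roll of masking tape, 98 mm across, 25 mm high, lying on the folded cloth; a bystander.

How it is judged (in metres and radians):
On the way, in this order (a step that is already met when the one before it is completed fails the run):
1. the table rests clicked in with its post in front of the hook, the hook not yet pushed over it (value of joint turntable between -0.05 and 0.05 rad and velocity of joint turntable between -0.1 and 0.1 rad/s and value of joint hook_slide below 0.02 m), for 0.3 s.
2. the post pushes the hook's gate open (value of joint hook_gate above 0.6 rad and value of joint hook_slide above 0.03 m and value of joint turntable between -0.12 and 0.12 rad), for 0.05 s.
At the end, for the whole second after the job is handed in: The table stands within 4 degrees of its hook position, the slide is home to within 8 mm, the gate is shut (under 7 degrees) with the post inside the hook (within 12 mm of its seat), and the star lies flat on the table within 25 mm of its middle (value of joint turntable between -0.07 and 0.07 rad and value of joint hook_slide above 0.058 m and value of joint hook_gate below 0.12 rad and horizontal distance between lock_post and hook_bowl below 0.012 m and horizontal distance between star_centre and table_centre below 0.025 m and height (world z) of star_centre between 0.045 and 0.06 m); the robot touches nothing.
It fails at once if a bystander (tube, stick, sanding block, tape roll) is shifted by more than 30 mm (distance of any of tube_centre, stick_centre, block_centre, tape_centre from where it was at the start of the episode above 0.03 m).
It also fails if it takes over 54 s, if anything falls off the work surface, if the arm or the gripper's body presses on something with over 40 N, if the wrist force passes 120 N, or if a joint passes its speed limit or range.

## Robot

A 6-joint arm with a two-finger parallel gripper is mounted at the origin on a cart in front of the work surface, level with it; the furniture and walls round the work are solid. World frame = base frame: x ahead of the robot, y to its left, z up, the work surface at z = 0. Lengths are in mm, angles in degrees, forces in N, time in s.
With the tool pointing down it reaches from about 300 to 850 mm from the base axis. Payload 4.2 kg.
Tool frame: the origin (TCP) lies midway between the tips of the shut fingers; the grasp point (between the pads) lies 19 mm behind it; z points along the fingers, x is the direction in which the jaws open and shut, and the axes are right-handed (so a half turn about z gives the same grasp; the last joint's range is limited). The gripper opens to 91 mm and grips with 3 to 60 N. Pads are 32 mm wide; open, the fingers measure 118 mm over their backs; the gripper's body (76 mm by 178 mm) begins 60 mm behind the grasp point.
Start: joints at [73.797, 18.312, 89.639, -0, 72.044, -1.146], TCP at [149.378, 555.274, 213.976] pointing down, gripper open.
Joint ranges: [-177.97, 177.97], [-48.28, 115.42], [12.27, 149.76], [-77.06, 257.06], [2.81, 150.46], [-146.56, 146.56]. Speed limits (degrees/s): [147.25, 147.25, 180, 180, 180, 180].

## Interface

Orientations are given as [roll, pitch, yaw] about the fixed x, y, z axes, in that order (R = Rz(yaw) Ry(pitch) Rx(roll)).
In Python, from workcell import env gives the robot as it stands. The module is installed in compiled form; this text tells all that it offers.
- The arm moves only by the tool drive_tool, never from a script. Its argument "series" is a list of rows, each a list of 3 entries, a list of its own where there are three numbers: the closure, from 0 (fully open) to 1 (shut), then the shift along the tool's x, y, z in mm, then the turn, a rotation vector about the tool's x, y, z in rad. In form: [[gripper, [dx, dy, dz], [rx, ry, rz]], ...]. A call has exactly 5 rows; each row is the pose to reach, as a shift and turn from the pose commanded when the call began, along the tool's axes at that moment; what a row does not reach only later rows make up. A row lasts 1/10 s, in which the tool goes at most 50 mm and 8.59 degrees, less where a joint would pass 70% of its speed; a pose out of reach is approached as far as the arm can. A call with a gripper value outside its range is refused whole. The fingers move at their own pace and stop on an object; "squeeze" is the grip in N (left out, the last holds). Time passes only in rows, so rows that repeat a pose let the fingers close, or fill a call up. It gives the time, the measured TCP pose, the force and the opening at its end, in the units of the state.
- env.state(): the state, without advancing time (a new reading comes with each control period).
- env.grab_frame(name): name is "scene" or "top" or "wrist"; returns a dict with "image" (400x640x3 uint8, red, green, blue), "K" (3x3 intrinsics, pixels), "k1" (the pictures are not rectified: a ray, as slopes to the right and down, at radius r is drawn at 1 + k1 r^2 times it, then the intrinsics apply), "origin" and "orientation" of the camera in the world. Camera axes: x right, y down, z forward; pixel columns grow to the right and rows downward; lengths in mm; the calibration is good to about 2 mm. A picture is of the moment at which its call begins. There is no depth.
- env.job_done(): hands the job in, once; it reports no verdict.
The state is a dict: "time_s": time; "qpos": joint angles; "qvel": joint speeds; "effort": joint torques, N m; "ee_pos": TCP position; "ee_rot": TCP orientation; "force": force on the tool from outside, world axes, zero at the start; "torque": the same for the moment, N m; "gripper_width": finger opening in mm.
Only numpy, scipy, OpenCV 4.12 (cv2) and the standard library are available. Lean on these libraries where they do the work, as an engineer would, in place of code of your own. Each camera call takes 0.05 s, during which the arm holds its last target.

## Working session

There is one attempt and no reset: what is moved stays moved. The work goes in short steps, Python scripts to look and compute and a tool call to move; the robot and the scene stay as the last step left them, time stands still between calls to the robot, and variables do not carry over. Pictures are saved under pics/ and viewed, and the job is handed in when it is done.

Besides the shell and the picture viewer there is one more tool, called after "Request:" in YAML: its name, and indented under it one key for each argument. drive_tool: Moves the arm, as the interface text tells. Its arguments: {"type":"object","properties":{"series":{"type":"array","items":{"type":"array"}},"squeeze":{"type":"number"}},"required":["series"]}

```bash
mkdir -p pics
cat > h.py <<'E'
import numpy as np, cv2
from workcell import env
def snap(n,f):
    d=env.grab_frame(n); cv2.imwrite('pics/'+f,d['image'][:,:,::-1]); 
    np.savez('pics/'+f+'.npz',**{k:np.array(v) for k,v in d.items()}); return d
def load(f): return dict(np.load('pics/'+f+'.npz'))
def R(o):
    o=np.array(o,float)
    if o.shape==(3,3): return o
    from scipy.spatial.transform import Rotation as Ro
    return Ro.from_euler('xyz',o,degrees=True).as_matrix()
def ray(d,u,v):
    p=cv2.undistortPoints(np.array([[[u,v]]],float),d['K'].astype(float),np.array([float(d['k1']),0,0,0]))[0,0]
    return np.array(d['origin'],float),R(d['orientation'])@np.array([p[0],p[1],1])
def onz(d,u,v,z):
    o,r=ray(d,u,v); return o+r*(z-o[2])/r[2]
def proj(d,P):
    rv=R(d['orientation']).T; t=-rv@np.array(d['origin'],float)
    return cv2.projectPoints(np.array(P,float).reshape(-1,1,3),cv2.Rodrigues(rv)[0],t,d['K'].astype(float),np.array([float(d['k1']),0,0,0]))[0][:,0]
E
python3 - <<'E'
from h import *
for n in ['scene','top','wrist']:
    d=snap(n,n+'0.png'); print(n,d['K'].tolist(),d['k1'],d['origin'],d['orientation'])
print(env.state())
E
```

```text
scene [[500.954575851197, 0.0, 310.1778122247314], [0.0, 500.954575851197, 199.73200465614798], [0.0, 0.0, 1.0]] -0.14231621908167377 [-263.69794331 -487.95904713  862.29006222] [-130.44004176   -1.19019858  -62.86042182]
top [[443.2505762561712, 0.0, 311.75891669740633], [0.0, 443.2505762561712, 206.02738782583887], [0.0, 0.0, 1.0]] -0.0033715739201159085 [ 445.24181494  -65.63726291 1015.50549415] [-174.5196392    -1.07029287  -91.24908478]
wrist [[314.7945522683813, 0.0, 325.05814439563994], [0.0, 314.7945522683813, 201.0727697506107], [0.0, 0.0, 1.0]] -0.05478741911794705 [ 75.55652579 574.99688393 384.17651552] [ 1.64270196e+02 -1.80993661e-03  7.49060683e+01]
{'time_s': 0.15, 'qpos': array([ 7.37974820e+01,  1.83423357e+01,  8.96902493e+01, -1.63611327e-03,
        7.20429097e+01, -1.14432460e+00]), 'qvel': array([-0.02932876, -0.10879821, -0.25222116,  0.07648661, -0.02467703,
       -0.03978009]), 'effort': array([-1.30177286e-03, -4.12776160e+01, -2.32157922e+01,  7.24745658e-02,
        4.34427930e-02, -1.00502552e-04]), 'ee_pos': array([149.27292617, 554.89755442, 213.32302924]), 'ee_rot': array([1.79999952e+02, 7.55106242e-02, 7.49423121e+01]), 'force': array([-0.80352232,  0.15869857, -0.27860643]), 'torque': array([-0.01070517, -0.03756024,  0.00161417]), 'gripper_width': 91.64108338890641}
```

View pics/scene0.png

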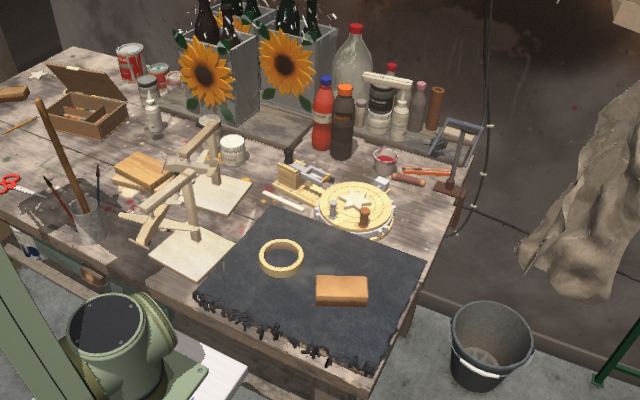

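View pics/top0.png

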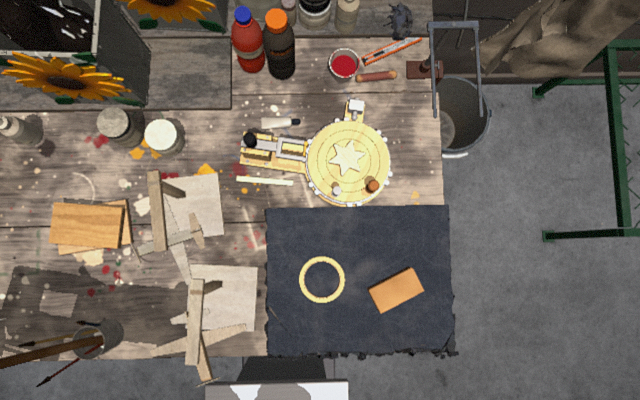

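View pics/wrist0.png

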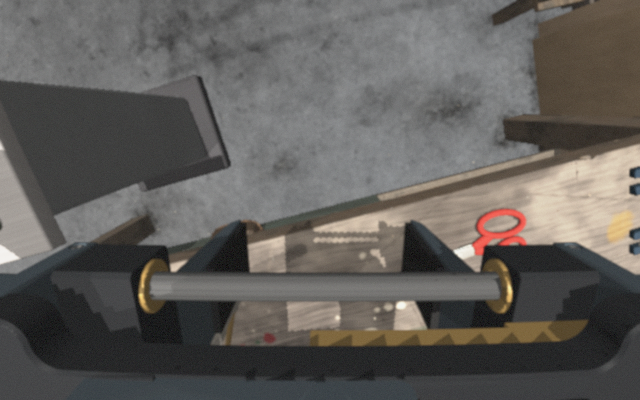

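Run:
```python
from h import *
for f,(x0,y0,x1,y1) in {'top0.png':(225,90,405,215),'scene0.png':(250,140,410,250)}.items():
    d=load(f); im=d['image'][y0:y1,x0:x1,::-1]
    cv2.imwrite('pics/z_'+f,cv2.resize(im,None,fx=4.4,fy=4.4,interpolation=cv2.INTER_CUBIC))
```

```text
(no output)
```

View pics/z_top0.png

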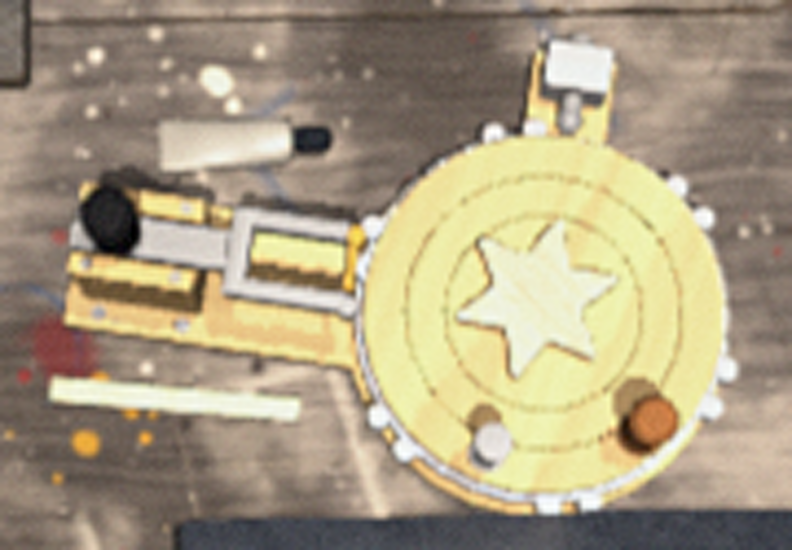

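View pics/z_scene0.png

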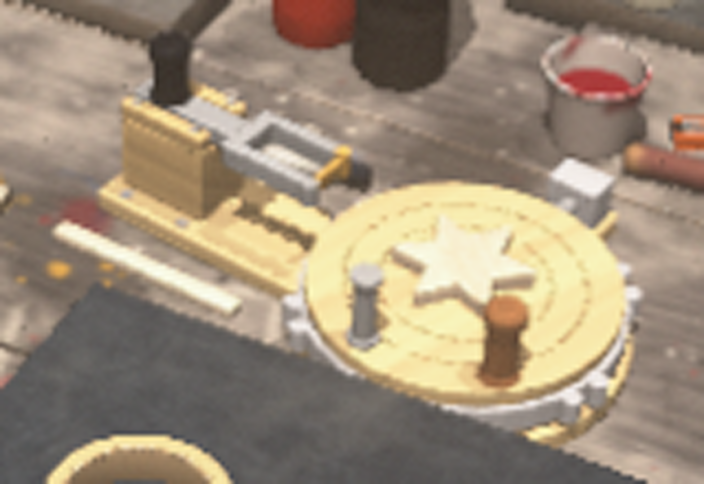

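Run:
```python
from h import *
d=load('top0.png')
im=d['image'];hsv=cv2.cvtColor(im,cv2.COLOR_RGB2HSV)
z=lambda x,y:(225+(x+.5)/4.4-.5,90+(y+.5)/4.4-.5)
P={}
for n,x,y,h in [('c',543,317,46),('L',358,317,46),('Rr',727,317,46),('T',543,135,46),('handle',653,418,97),('post',493,438,94),('knob',107,217,121),('hookF',358,222,82),('hookN',347,305,82),('star',538,300,58),('tube',245,145,10),('stick',175,398,8),('stickL',50,388,8),('stickR',298,408,8)]:
    P[n]=onz(d,*z(x,y),h); print(n,P[n].round(1))
c=P['c']
for n in ['handle','post','knob']:
    v=P[n]-c; print(n,np.hypot(*v[:2]),np.degrees(np.arctan2(v[1],v[0])))
# refine by scene
s=load('scene0.png')
zs=lambda x,y:(250+(x+.5)/4.4-.5,140+(y+.5)/4.4-.5)
for n,x,y,h in [('c',466,293,46),('handle',508,312,97),('post',367,276,94),('knob',172,42,121)]:
    print('scene',n,onz(s,*zs(x,y),h).round(1))
```

```text
c [ 635.3 -168.5   46. ]
L [637.  -75.1  46. ]
Rr [ 633.6 -261.8   46. ]
T [ 729.4 -171.3   46. ]
handle [ 575.5 -214.2   97. ]
post [ 567.8 -137.8   94. ]
knob [671.6  41.7 121. ]
hookF [676.9 -75.7  82. ]
hookN [635.9 -69.5  82. ]
star [ 641.6 -165.    58. ]
tube [737.1 -17.8  10. ]
stick [603.4  20.7   8. ]
stickL [609.9  85.6   8. ]
stickR [596.9 -43.2   8. ]
handle 75.20877563274121 -142.6199576863483
post 74.16347996713706 155.53050195522923
knob 213.34595613618995 80.20681778396515
scene c [ 628.3 -176.4   46. ]
scene handle [ 569.2 -221.4   97. ]
scene post [ 563.2 -142.5   94. ]
scene knob [670.6  36.1 121. ]
```

```bash
cat >> h.py <<'E'
from scipy.spatial.transform import Rotation as Ro
def goto(p,yaw,cmd=None):
    s=env.state(); R0=Ro.from_euler('xyz',s['ee_rot'],degrees=True); p0=np.array(s['ee_pos'])
    sh=R0.inv().apply(np.array(p)-p0); rv=(R0.inv()*Ro.from_euler('xyz',[180,0,yaw],degrees=True)).as_rotvec()
    print('t',s['time_s'],'at',p0.round(1),s['ee_rot'].round(2),'F',s['force'].round(1),'w',round(s['gripper_width'],1))
    print('  -> shift',sh.round(1).tolist(),'rot',rv.round(4).tolist())
E
python3 - <<'E'
from h import *
d=load('top0.png');s=load('scene0.png')
# stands: tops
for uv in [(155,180),(190,285),(260,265),(220,175),(222,235)]: print(uv,onz(d,*uv,100).round(),onz(d,*uv,0).round())
goto([350,300,360],20)
goto([590,-190,260],-52)
# consistency of the two views: knob, handle, post tops
def tri(a,b):
    o1,r1=ray(d,*a);o2,r2=ray(s,*b)
    A=np.stack([r1,-r2],1);k=np.linalg.lstsq(A,o2-o1,rcond=None)[0]
    p,q=o1+r1*k[0],o2+r2*k[1];return ((p+q)/2).round(1),np.linalg.norm(p-q).round(1)
z=lambda x,y:(225+(x+.5)/4.4-.5,90+(y+.5)/4.4-.5)
zs=lambda x,y:(250+(x+.5)/4.4-.5,140+(y+.5)/4.4-.5)
for n,a,b in [('c',(543,317),(466,293)),('h',(653,418),(508,306)),('p',(493,438),(367,272)),('k',(107,217),(172,42))]: print(n,tri(z(*a),zs(*b)))
E
```

```text
(155, 180) [593. 239. 100.] [610. 273.   0.]
(190, 285) [377. 166. 100.] [369. 191.   0.]
(260, 265) [414.  24. 100.] [410.  34.  -0.]
(220, 175) [601. 105. 100.] [618. 124.   0.]
(222, 235) [477. 101. 100.] [480. 119.   0.]
t 0.15 at [149.3 554.9 213.3] [1.800e+02 8.000e-02 7.494e+01] F [-0.8  0.2 -0.3] w 91.6
  -> shift [-194.2, 260.1, -146.4] rot [0.0006, 0.0012, 0.9589]
t 0.15 at [149.3 554.9 213.3] [1.800e+02 8.000e-02 7.494e+01] F [-0.8  0.2 -0.3] w 91.6
  -> shift [-604.9, 619.1, -45.9] rot [0.0015, 0.0007, 2.2156]
c (array([ 638.2, -171.2,   35.9]), np.float64(3.5))
h (array([ 577.1, -216.6,   92.7]), np.float64(3.7))
p (array([ 568.7, -138.9,   91.1]), np.float64(2.1))
k (array([673.5,  40.2, 117.8]), np.float64(4.3))
```

Request:
drive_tool:
  series:
    - [0,[0,0,-30],[0,0,0]]
    - [0,[0,10,-70],[0,0,0]]
    - [0,[-20,20,-110],[0,0,0.1]]
    - [0,[-50,50,-140],[0,0,0.2]]
    - [0,[-80,85,-147],[0,0,0.35]]

```text
time_s: 0.65
ee_pos: [211.1, 456.4, 364.2]
ee_rot: [-179.9, -0.3, 54.7]
force: [0.2, -0.4, 0.5]
gripper_width: 91.4
```

Run:
```python
from h import *
goto([590,-190,260],-52)
```

```text
t 0.65 at [211.1 456.4 364.2] [-179.94   -0.35   54.73] F [ 0.2 -0.4  0.5] w 91.4
  -> shift [-309.6, 682.8, 101.6] rot [-0.0064, -0.0032, 1.8628]
```

Request:
drive_tool:
  series:
    - [0,[-20,40,0],[0,0,0.14]]
    - [0,[-38,82,0],[0,0,0.28]]
    - [0,[-57,125,0],[0,0,0.42]]
    - [0,[-76,168,0],[0,0,0.56]]
    - [0,[-95,210,0],[0,0,0.7]]

```text
time_s: 1.15
ee_pos: [328.3, 255.6, 360.9]
ee_rot: [-180.0, -0.0, 14.5]
force: [0.9, 0.0, 0.7]
gripper_width: 91.3
```

Run:
```python
from h import *
goto([590,-190,260],-52)
```

```text
t 1.15 at [328.3 255.6 360.9] [-1.800e+02 -1.000e-02  1.447e+01] F [0.9 0.  0.7] w 91.3
  -> shift [142.1, 496.9, 100.9] rot [-0.0001, -0.0002, 1.1601]
```

Request:
drive_tool:
  series:
    - [0,[12,42,0],[0,0,0.14]]
    - [0,[24,84,0],[0,0,0.28]]
    - [0,[36,126,0],[0,0,0.42]]
    - [0,[48,168,0],[0,0,0.56]]
    - [0,[60,210,0],[0,0,0.7]]

```text
time_s: 1.65
ee_pos: [439.8, 68.0, 360.9]
ee_rot: [-180.0, 0.0, -25.7]
force: [-0.0, 0.4, -0.2]
gripper_width: 91.1
```

Run:
```python
from h import *
goto([590,-190,260],-52)
```

```text
t 1.65 at [439.8  68.  360.9] [-179.98    0.    -25.67] F [-0.   0.4 -0.2] w 91.1
  -> shift [247.1, 167.5, 100.8] rot [-0.0003, 0.0001, 0.4596]
```

Request:
drive_tool:
  series:
    - [0.3,[41,28,0],[0,0,0.14]]
    - [0.3,[82,56,0],[0,0,0.28]]
    - [0.3,[123,84,30],[0,0,0.4]]
    - [0.3,[164,112,60],[0,0,0.46]]
    - [0.3,[205,140,80],[0,0,0.46]]

```text
time_s: 2.15
ee_pos: [555.9, -130.7, 287.1]
ee_rot: [180.0, 0.1, -51.8]
force: [-0.0, 0.2, 0.1]
gripper_width: 64.2
```

Request:
drive_tool:
  series:
    - [0.3,[25,17,10],[0,0,0]]
    - [0.3,[25,17,20],[0,0,0]]
    - [0.3,[25,17,20],[0,0,0]]
    - [0.3,[25,17,20],[0,0,0]]
    - [0.3,[25,17,20],[0,0,0]]

```text
time_s: 2.65
ee_pos: [558.2, -158.3, 270.0]
ee_rot: [-179.9, -0.1, -51.6]
force: [0.1, 0.0, 0.2]
gripper_width: 63.6
```

Run:
```python
from h import *
goto([577,-216,160],-52)
d=snap('wrist','w1.png'); print(d['origin'],d['orientation'])
snap('top','top1.png')
```

```text
t 2.65 at [ 558.2 -158.3  270. ] [-1.7992e+02 -7.0000e-02 -5.1600e+01] F [0.1 0.  0.2] w 63.6
  -> shift [56.7, 21.3, 110.0] rot [-0.0013, -0.0012, 0.007]
[ 618.10787208 -110.72153936  441.03605877] [ 1.64431489e+02 -2.32159489e-02 -5.16336148e+01]
```

View pics/w1.png

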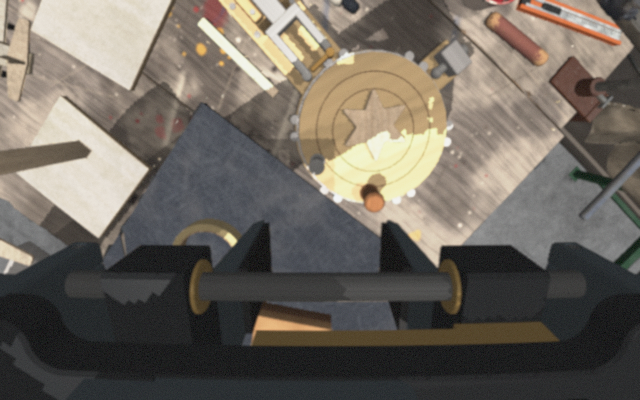

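Run:
```python
from h import *
d=load('w1.png'); im=d['image'][0:225,215:475,::-1]
cv2.imwrite('pics/z_w1.png',cv2.resize(im,None,fx=3,fy=2.6666 if 0 else 3,interpolation=cv2.INTER_CUBIC)[:600])
```

```text
(no output)
```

View pics/z_w1.png

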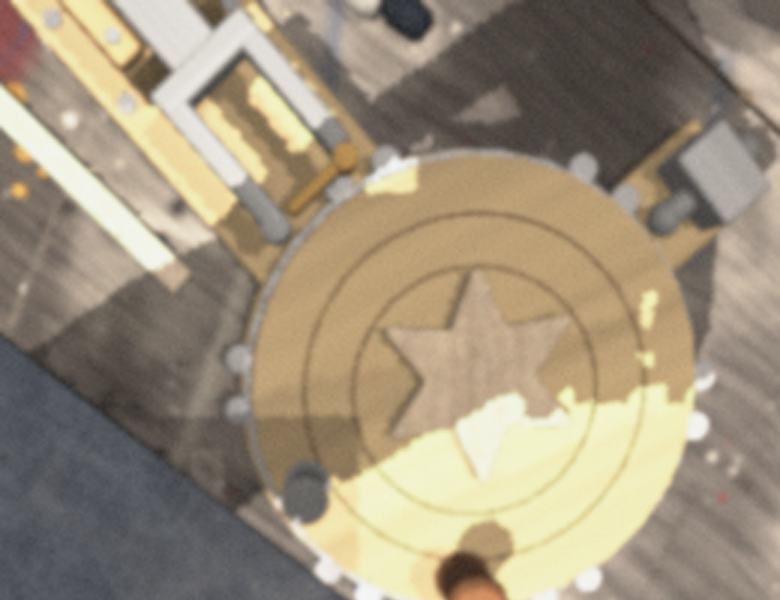

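Run:
```python
from h import *
d=load('w1.png')
z=lambda x,y:(215+(x+.5)/3-.5,(y+.5)/3-.5)
P={n:onz(d,*z(x,y),h) for n,x,y,h in [('c',474,389,46),('L',248,385,46),('R',697,385,46),('post',306,492,94),('n0',155,95,82),('n1',240,205,82),('f0',243,12,82),('f1',320,112,82),('star',480,372,58)]}
P['handle']=onz(d,374,200,97)
for n in P: print(n,P[n].round(1))
c=P['c']
for n in ['handle','post']:
    v=P[n]-c; print(n,np.hypot(*v[:2]),np.degrees(np.arctan2(v[1],v[0])))
for a,b in [('n1','n0'),('f1','f0')]:
    v=P[b]-P[a]; print(np.degrees(np.arctan2(v[1],v[0])))
v=(P['n0']+P['f0'])/2-c; print(v,np.degrees(np.arctan2(v[1],v[0])))
t=load('top1.png'); print((abs(t['image'].astype(int)-load('top0.png')['image'])).max())
```

```text
c [ 640.1 -168.2   46. ]
L [583.8 -94.7  46. ]
R [ 699.1 -239.2   46. ]
post [ 570.4 -136.8   94. ]
n0 [646.2 -10.3  82. ]
n1 [635.4 -55.8  82. ]
f0 [686.2 -18.5  82. ]
f1 [677.3 -59.1  82. ]
star [ 645.9 -164.    58. ]
handle [ 578.5 -213.1   97. ]
handle 76.16974378765575 -143.90468314548627
post 76.43419212250618 155.74926979559197
76.67803402464499
77.62526070003868
[ 26.12709958 153.81944774  36.        ] 80.35999419168698
238
```

Request:
drive_tool:
  series:
    - [0.3,[28,10,30],[0,0,0.02]]
    - [0.3,[57,20,60],[0,0,0.04]]
    - [0.3,[57,20,90],[0,0,0.04]]
    - [0.3,[57,20,120],[0,0,0.04]]
    - [0.3,[57,20,130],[0,0,0.04]]

```text
time_s: 3.25
ee_pos: [576.1, -215.5, 136.1]
ee_rot: [179.8, 0.3, -53.9]
force: [0.9, 0.8, -0.4]
gripper_width: 64.0
```

Request:
drive_tool:
  series:
    - [0.3,[0,0,0],[0,0,0]]
    - [0.3,[0,0,0],[0,0,0]]
    - [0.3,[0,0,0],[0,0,0]]
    - [0.3,[0,0,0],[0,0,0]]
    - [0.3,[0,0,0],[0,0,0]]

```text
time_s: 3.75
ee_pos: [578.1, -216.6, 139.9]
ee_rot: [-179.9, -0.1, -54.0]
force: [-0.4, 0.0, -0.9]
gripper_width: 64.2
```

Run:
```python
from h import *
goto([577.5,-214.5,62],-53.5)
d=snap('wrist','w2.png')
```

```text
t 3.75 at [ 578.1 -216.6  139.9] [-1.7994e+02 -9.0000e-02 -5.3970e+01] F [-0.4  0.  -0.9] w 64.2
  -> shift [-2.2, -0.6, 77.9] rot [-0.0011, -0.0015, -0.0082]
```

View pics/w2.png

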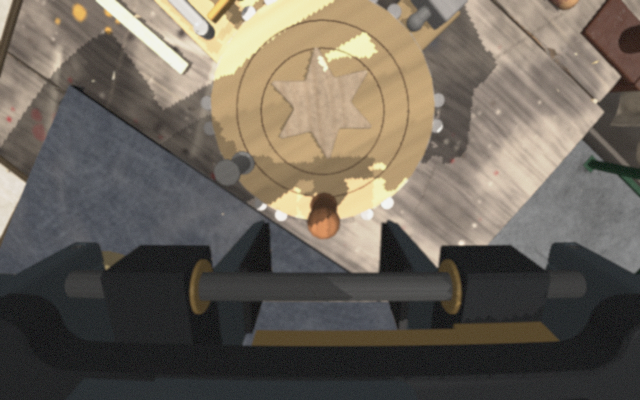

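Run:
```python
from h import *
d=load('w2.png')
print(onz(d,323,222,97),onz(d,323,101+11,46),onz(d,228,173,94), proj(d,[578.1,-216.6,140-0]),proj(d,[578.1,-216.6,97]))
```

```text
[ 578.22680255 -214.62205132   97.        ] [ 640.09712962 -169.47540641   46.        ] [ 567.58087228 -139.99119419   94.        ] [[325.18231632 248.29507804]] [[325.12179201 223.65955258]]
```

Handle is at (578,-215), axis about (640,-169). Descend and grip.

Request:
drive_tool:
  series:
    - [0.3,[-1,-1,30],[0,0,0]]
    - [0.3,[-1,-1,60],[0,0,0]]
    - [0.3,[-1,-1,77],[0,0,0]]
    - [0.3,[-1,-1,77],[0,0,0]]
    - [0.6,[-1,-1,77],[0,0,0]]
  squeeze: 25

```text
time_s: 4.3
ee_pos: [578.3, -215.3, 62.3]
ee_rot: [-180.0, -0.0, -54.0]
force: [1.5, -0.4, 0.6]
gripper_width: 58.4
```

Request:
drive_tool:
  series:
    - [1,[0,0,0],[0,0,0]]
    - [1,[0,0,0],[0,0,0]]
    - [1,[0,0,0],[0,0,0]]
    - [1,[0,0,0],[0,0,0]]
    - [1,[0,0,0],[0,0,0]]
  squeeze: 25

```text
time_s: 4.8
ee_pos: [578.1, -215.2, 62.3]
ee_rot: [-180.0, -0.0, -54.0]
force: [-0.8, -0.1, 1.4]
gripper_width: 23.4
```

Run:
```python
from h import *
goto([578.2,-215,62],-53.5)
# arc about axis, relative
s=env.state(); p=np.array(s['ee_pos']); R0=Ro.from_euler('xyz',s['ee_rot'],degrees=True)
c=np.array([639.3,-169,p[2]]); print('r',np.linalg.norm(p-c), np.degrees(np.arctan2(*(p-c)[[1,0]])))
for a in range(-5,-80,-5):
    q=c+Ro.from_euler('z',a,degrees=True).apply(p-c); print(a,R0.inv().apply(q-p).round(1),round(np.radians(-a),3))
```

```text
t 4.8 at [ 578.1 -215.2   62.3] [-1.7997e+02 -3.0000e-02 -5.3970e+01] F [-0.8 -0.1  1.4] w 23.4
  -> shift [-0.1, -0.2, 0.3] rot [-0.0005, -0.0005, -0.0082]
r 76.65098065397625 -142.95415805489833
-5 [-6.7 -0.2 -0. ] 0.087
-10 [-13.3  -0.9  -0. ] 0.175
-15 [-19.9  -2.3  -0. ] 0.262
-20 [-26.3  -4.2  -0. ] 0.349
-25 [-32.5  -6.6  -0. ] 0.436
-30 [-38.5  -9.6  -0. ] 0.524
-35 [-44.2 -13.1  -0. ] 0.611
-40 [-49.6 -17.1  -0. ] 0.698
-45 [-54.6 -21.5  -0. ] 0.785
-50 [-59.2 -26.3  -0. ] 0.873
-55 [-63.4 -31.6  -0. ] 0.96
-60 [-67.1 -37.1  -0. ] 1.047
-65 [-70.2 -43.   -0. ] 1.134
-70 [-72.9 -49.2  -0. ] 1.222
-75 [-75.  -55.5  -0. ] 1.309
```

Request:
drive_tool:
  series:
    - [1,[-6.7,-0.2,0],[0,0,0.087]]
    - [1,[-13.3,-0.9,0],[0,0,0.175]]
    - [1,[-19.9,-2.3,0],[0,0,0.262]]
    - [1,[-26.3,-4.2,0],[0,0,0.349]]
    - [1,[-32.5,-6.6,0],[0,0,0.436]]

```text
time_s: 5.3
ee_pos: [567.6, -192.2, 62.4]
ee_rot: [-179.7, -0.9, -78.9]
force: [3.2, -13.7, -4.7]
gripper_width: 23.2
```

Run:
```python
from h import *
goto([578.2,-215,62],-79)
snap('top','top2.png')
d=load('top2.png');im=d['image'][100:215,290:405,::-1]
cv2.imwrite('pics/z_top2.png',cv2.resize(im,None,fx=5,fy=5,interpolation=cv2.INTER_CUBIC))
```

```text
t 5.3 at [ 567.6 -192.2   62.4] [-179.67   -0.88  -78.91] F [  3.2 -13.7  -4.7] w 23.2
  -> shift [24.4, -6.0, 0.8] rot [-0.0058, -0.0154, 0.0016]
```

View pics/z_top2.png

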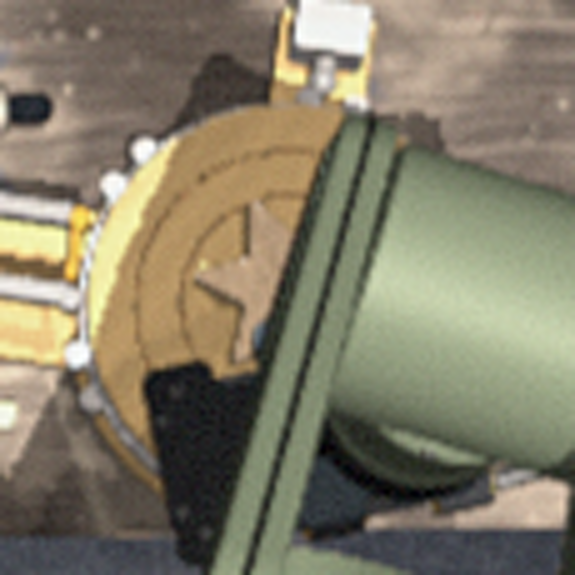

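Request:
drive_tool:
  series:
    - [1,[-6.7,-0.2,0],[0,0,0.087]]
    - [1,[-13.3,-0.9,0],[0,0,0.175]]
    - [1,[-19.9,-2.3,0],[0,0,0.262]]
    - [1,[-26.3,-4.2,0],[0,0,0.349]]
    - [1,[-32.5,-6.6,0],[0,0,0.436]]

```text
time_s: 5.85
ee_pos: [565.5, -153.6, 62.3]
ee_rot: [-179.8, -0.1, -104.2]
force: [0.7, -6.2, -0.5]
gripper_width: 23.1
```

Run:
```python
from h import *
goto([578.7,-118.3,62],-130)
p=env.state()['ee_pos']; v=p-np.array([639.3,-169,0]); print(np.hypot(*v[:2]),np.degrees(np.arctan2(v[1],v[0]))%360)
```

```text
t 5.85 at [ 565.5 -153.6   62.3] [-1.7979e+02 -1.4000e-01 -1.0417e+02] F [ 0.7 -6.2 -0.5] w 23.1
  -> shift [-37.4, -4.1, 0.2] rot [-0.0041, -0.0016, 0.4509]
75.36004281764963 168.1780740783688
```

Request:
drive_tool:
  series:
    - [1,[-6.7,-0.2,0],[0,0,0.087]]
    - [1,[-13.3,-0.9,0],[0,0,0.175]]
    - [1,[-19.9,-2.3,0],[0,0,0.262]]
    - [1,[-26.3,-4.2,0],[0,0,0.349]]
    - [1,[-32.5,-6.6,0],[0,0,0.436]]

```text
time_s: 6.35
ee_pos: [578.5, -125.4, 62.3]
ee_rot: [-179.8, -0.2, -129.1]
force: [0.8, -5.8, -0.4]
gripper_width: 23.3
```

Request:
drive_tool:
  series:
    - [1,[0,0,0],[0,0,0]]
    - [1,[0,0,0],[0,0,0]]
    - [1,[0,0,0],[0,0,0]]
    - [1,[0,0,0],[0,0,0]]
    - [1,[0,0,0],[0,0,0]]

```text
time_s: 6.85
ee_pos: [580.3, -122.7, 62.3]
ee_rot: [-179.8, 0.1, -128.9]
force: [4.2, -3.9, -1.8]
gripper_width: 23.3
```

Run:
```python
from h import *
goto([578.7,-118.3,62],-130)
p=env.state()['ee_pos']; v=p-np.array([639.3,-169,0]); print(np.hypot(*v[:2]),np.degrees(np.arctan2(v[1],v[0]))%360)
snap('wrist','w3.png')
```

```text
t 6.85 at [ 580.3 -122.7   62.3] [-1.7978e+02  8.0000e-02 -1.2886e+02] F [ 4.2 -3.9 -1.8] w 23.3
  -> shift [-2.4, 4.0, 0.3] rot [-0.0038, 0.0014, 0.0198]
75.05204778359989 141.88216206110022
```

View pics/w3.png

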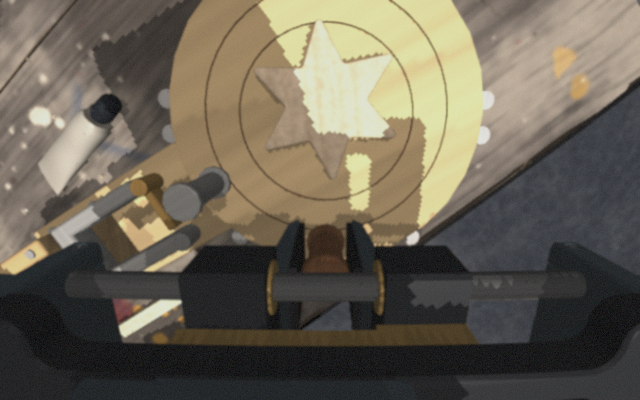

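Request:
drive_tool:
  series:
    - [0.55,[0,0,0],[0,0,0]]
    - [0.55,[0,0,0],[0,0,0]]
    - [0.55,[0,0,0],[0,0,0]]
    - [0.3,[0,0,0],[0,0,0]]
    - [0.3,[0,0,0],[0,0,0]]

```text
time_s: 7.4
ee_pos: [578.3, -121.6, 61.7]
ee_rot: [180.0, -0.0, -128.9]
force: [0.9, 0.1, -0.1]
gripper_width: 53.9
```

Run:
```python
from h import *
goto([578.7,-118.3,62],-130)
snap('wrist','w4.png')
```

```text
t 7.4 at [ 578.3 -121.6   61.7] [ 1.7996e+02 -1.0000e-02 -1.2890e+02] F [ 0.9  0.1 -0.1] w 53.9
  -> shift [-2.8, 1.8, -0.3] rot [0.0007, -0.0001, 0.0193]
```

View pics/w4.png

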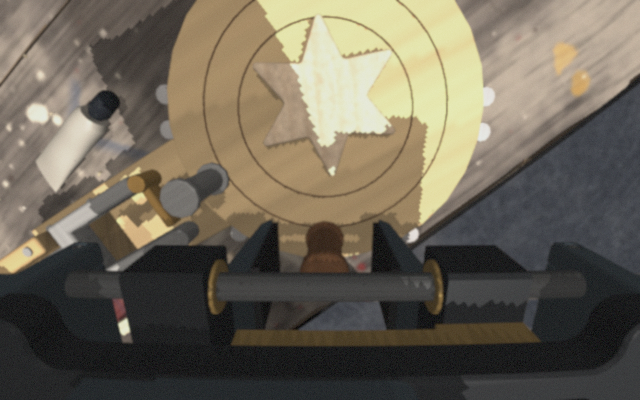

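Request:
drive_tool:
  series:
    - [0.3,[0,0,-35],[0,0,0]]
    - [0.3,[0,0,-80],[0,0,0]]
    - [0.3,[0,0,-125],[0,0,0]]
    - [0.3,[0,0,-160],[0,0,0]]
    - [0.3,[0,0,-190],[0,0,0]]

```text
time_s: 7.95
ee_pos: [578.8, -121.8, 254.4]
ee_rot: [-179.9, 0.1, -128.9]
force: [-0.7, -0.1, -0.1]
gripper_width: 64.2
```

Request:
drive_tool:
  series:
    - [0.3,[0,0,0],[0,0,0]]
    - [0.3,[0,0,0],[0,0,0]]
    - [0.3,[0,0,0],[0,0,0]]
    - [0.3,[0,0,0],[0,0,0]]
    - [0.3,[0,0,0],[0,0,0]]

```text
time_s: 8.45
ee_pos: [578.2, -121.7, 250.5]
ee_rot: [179.9, -0.1, -128.9]
force: [0.2, 0.1, -0.8]
gripper_width: 63.9
```

Run:
```python
from h import *
goto([578.7,-118.3,62],-130)
d=snap('wrist','w5.png')
im=d['image'][0:225,100:460,::-1]
cv2.imwrite('pics/z_w5.png',cv2.resize(im,None,fx=2.2,fy=2.2,interpolation=cv2.INTER_CUBIC)[:600])
```

```text
t 8.45 at [ 578.2 -121.7  250.5] [ 1.7987e+02 -6.0000e-02 -1.2891e+02] F [ 0.2  0.1 -0.8] w 63.9
  -> shift [-3.2, 1.3, 188.5] rot [0.0023, -0.0011, 0.0189]
```

View pics/z_w5.png

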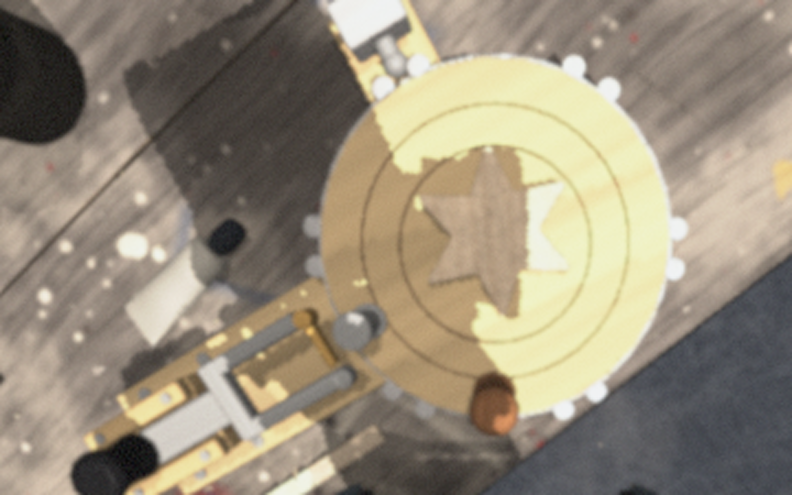

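Run:
```python
from h import *
d=load('w5.png')
z=lambda x,y:(100+(x+.5)/2.2-.5,(y+.5)/2.2-.5)
P={n:onz(d,*z(x,y),h)[:2] for n,x,y,h in [('c',495,241,46),('post',351,330,94),('handle',493,409,97),('knob',95,474,121),('n',250,435,82),('f',200,362,82),('tipn',348,379,82),('tipf',303,318,82),('star',491,234,58)]}
for n in P: print(n,P[n].round(1))
c=P['c']
an=lambda v:np.degrees(np.arctan2(v[1],v[0])).round(1)
for n in ['post','handle','knob','star']: v=P[n]-c; print(n,np.hypot(*v),an(v))
print(an((P['n']+P['f'])/2-c),an((P['tipn']+P['tipf'])/2-c),an(P['n']-P['tipn']),an(P['f']-P['tipf']))
```

```text
c [ 640.9 -171.3]
post [651.9 -93. ]
handle [ 580.7 -121.4]
knob [677.6  38.5]
n [645.6 -14. ]
f [688.6 -20.8]
tipn [635.3 -72.7]
tipf [671.6 -75.9]
star [ 644.8 -171.9]
post 79.08774631119053 82.0
handle 78.24562932103555 140.4
knob 213.03256079704676 80.1
star 3.8841065902257053 -8.0
80.4 82.6 80.0 72.8
```

Run:
```python
from h import *
goto([675,40,200],-99.5)
```

```text
t 8.5 at [ 578.3 -121.8  250.8] [ 1.7990e+02 -5.0000e-02 -1.2892e+02] F [ 0.2 -0.2  0.1] w 63.9
  -> shift [-186.7, 26.3, 50.7] rot [0.002, -0.0003, -0.5134]
```

Request:
drive_tool:
  series:
    - [0.3,[-40,6,0],[0,0,-0.12]]
    - [0.3,[-80,12,0],[0,0,-0.25]]
    - [0.3,[-120,18,0],[0,0,-0.38]]
    - [0.3,[-160,24,20],[0,0,-0.51]]
    - [0.3,[-187,26,45],[0,0,-0.51]]

```text
time_s: 9.0
ee_pos: [677.6, 42.7, 207.1]
ee_rot: [-179.8, 0.1, -99.5]
force: [-0.3, 0.2, 0.4]
gripper_width: 64.0
```

Request:
drive_tool:
  series:
    - [0.3,[0,0,0],[0,0,0]]
    - [0.3,[0,0,0],[0,0,0]]
    - [0.3,[0,0,0],[0,0,0]]
    - [0.3,[0,0,0],[0,0,0]]
    - [0.3,[0,0,0],[0,0,0]]

```text
time_s: 9.5
ee_pos: [675.9, 39.0, 208.2]
ee_rot: [-179.9, 0.0, -99.8]
force: [-0.2, -0.4, -0.1]
gripper_width: 63.8
```

Run:
```python
from h import *
goto([675,40,87],-99.5)
d=snap('wrist','w6.png')
print(proj(d,[675,40,121]))
```

```text
t 9.5 at [675.9  39.  208.2] [-1.7989e+02  2.0000e-02 -9.9770e+01] F [-0.2 -0.4 -0.1] w 63.8
  -> shift [-0.8, 1.3, 121.2] rot [-0.002, 0.0004, -0.0048]
[[324.66482887 207.14078631]]
```

View pics/w6.png

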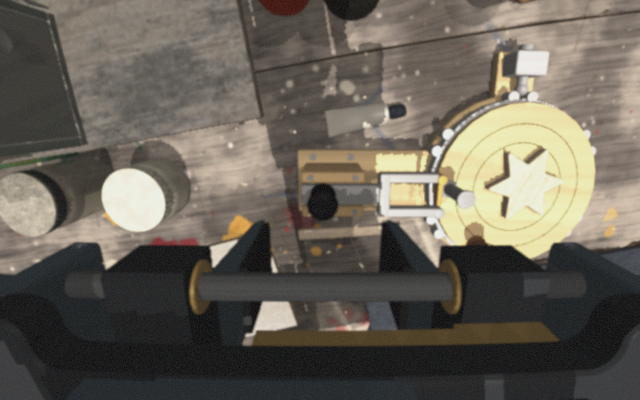

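Run:
```python
from h import *
d=load('w6.png')
im=d['image'][80:270,250:510,::-1]
cv2.imwrite('pics/z_w6.png',cv2.resize(im,None,fx=3,fy=3,interpolation=cv2.INTER_CUBIC))
print(onz(d,321,201,121))
```

```text
[680.91052662  42.1444638  121.        ]
```

View pics/z_w6.png

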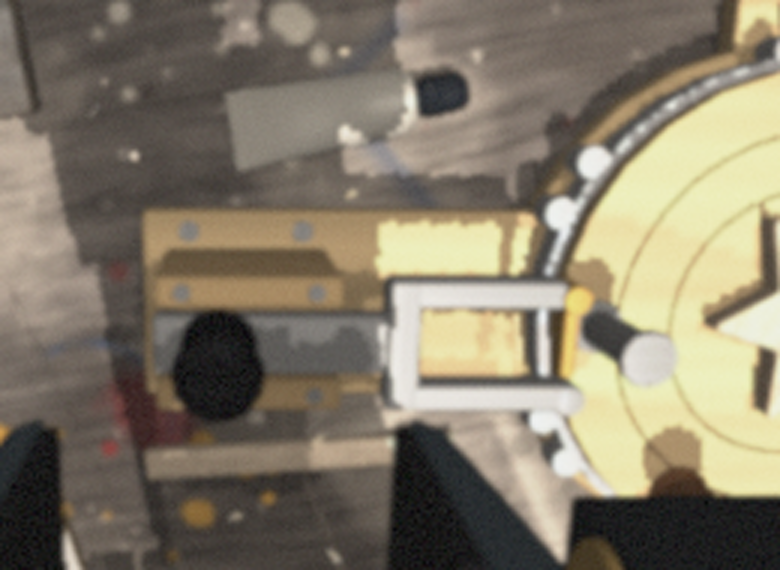

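Request:
drive_tool:
  series:
    - [0.3,[-1.5,-1,35],[0,0,0]]
    - [0.3,[-1.5,-1,75],[0,0,0]]
    - [0.3,[-1.5,-1,105],[0,0,0]]
    - [0.3,[-1.5,-1,120],[0,0,0]]
    - [0.3,[-1.5,-1,120],[0,0,0]]

```text
time_s: 10.05
ee_pos: [675.3, 40.8, 84.3]
ee_rot: [179.7, -0.1, -99.7]
force: [-0.1, -0.5, -0.0]
gripper_width: 64.1
```

Request:
drive_tool:
  series:
    - [1,[0,0,0],[0,0,0]]
    - [1,[0,0,0],[0,0,0]]
    - [1,[0,0,0],[0,0,0]]
    - [1,[0,0,0],[0,0,0]]
    - [1,[0,0,0],[0,0,0]]
  squeeze: 25

```text
time_s: 10.55
ee_pos: [677.4, 41.3, 87.5]
ee_rot: [-179.9, 0.0, -99.7]
force: [-0.3, 0.0, 1.5]
gripper_width: 26.7
```

Run:
```python
from h import *
goto([677,40.5,87],-99.8)
d=snap('wrist','w7.png')
```

```text
t 10.55 at [677.4  41.3  87.5] [-1.7994e+02  2.0000e-02 -9.9690e+01] F [-0.3  0.   1.5] w 26.7
  -> shift [0.8, 0.2, 0.5] rot [-0.0011, 0.0003, 0.0019]
```

View pics/w7.png

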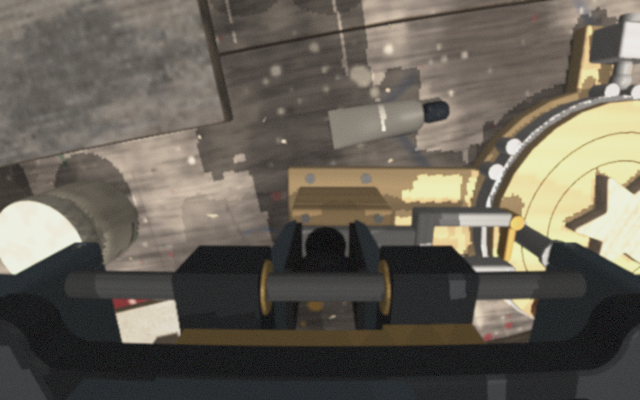

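Request:
drive_tool:
  series:
    - [1,[6,0,0],[0,0,0]]
    - [1,[12,0,0],[0,0,0]]
    - [1,[18,0,0],[0,0,0]]
    - [1,[24,0,0],[0,0,0]]
    - [1,[30,0,0],[0,0,0]]

```text
time_s: 11.1
ee_pos: [672.5, 13.0, 87.5]
ee_rot: [-179.9, 0.2, -99.7]
force: [1.3, 7.3, 3.5]
gripper_width: 26.1
```

Request:
drive_tool:
  series:
    - [1,[5,0,0],[0,0,0]]
    - [1,[10,0,0],[0,0,0]]
    - [1,[15,0,0],[0,0,0]]
    - [1,[20,0,0],[0,0,0]]
    - [1,[25,0,0],[0,0,0]]

```text
time_s: 11.6
ee_pos: [667.9, -13.6, 87.5]
ee_rot: [-180.0, -0.0, -99.7]
force: [-0.1, 2.3, 5.9]
gripper_width: 26.2
```

Run:
```python
from h import *
goto([666,-23.5,87],-99.8)
d=snap('wrist','w8.png')
```

```text
t 11.6 at [667.9 -13.6  87.5] [-1.7996e+02 -1.0000e-02 -9.9700e+01] F [-0.1  2.3  5.9] w 26.2
  -> shift [10.1, 0.2, 0.5] rot [-0.0007, -0.0001, 0.0018]
```

View pics/w8.png

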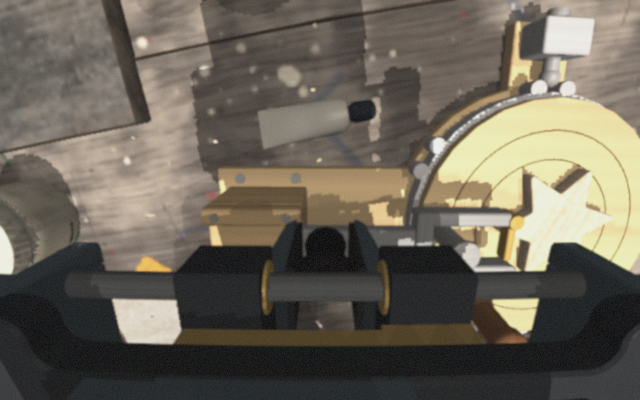

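Request:
drive_tool:
  series:
    - [1,[4,0,0],[0,0,0]]
    - [1,[7,0,0],[0,0,0]]
    - [1,[10,0,0],[0,0,0]]
    - [1,[13,0,0],[0,0,0]]
    - [1,[15,0,0],[0,0,0]]

```text
time_s: 12.15
ee_pos: [667.3, -17.2, 87.5]
ee_rot: [-179.9, 1.1, -99.9]
force: [4.1, 36.0, 2.4]
gripper_width: 26.6
```

Request:
drive_tool:
  series:
    - [1,[0,0,0],[0,0,0]]
    - [1,[0,0,0],[0,0,0]]
    - [1,[0,0,0],[0,0,0]]
    - [1,[0,0,0],[0,0,0]]
    - [1,[0,0,0],[0,0,0]]

```text
time_s: 12.65
ee_pos: [667.3, -17.1, 87.5]
ee_rot: [-179.9, 1.1, -99.8]
force: [4.7, 31.8, 3.2]
gripper_width: 26.3
```

Run:
```python
from h import *
d=snap('wrist','w9.png')
im=d['image'][100:330,350:640,::-1]
cv2.imwrite('pics/z_w9.png',cv2.resize(im,None,fx=2.6,fy=2.6,interpolation=cv2.INTER_CUBIC))
```

```text
(no output)
```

View pics/z_w9.png

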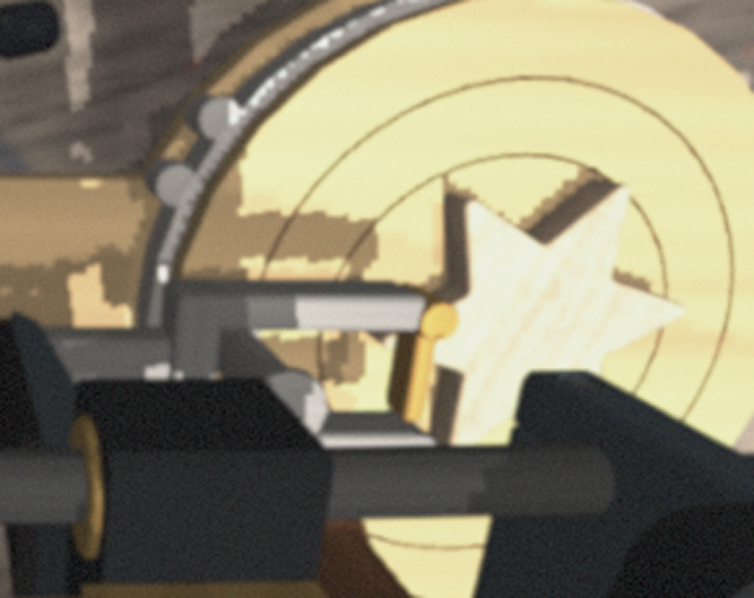

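Request:
drive_tool:
  series:
    - [1,[-3,0,0],[0,0,0]]
    - [1,[-7,0,0],[0,0,0]]
    - [0.6,[-9,0,0],[0,0,0]]
    - [0.4,[-9,0,0],[0,0,0]]
    - [0.3,[-9,0,0],[0,0,0]]

```text
time_s: 13.2
ee_pos: [666.2, -20.1, 86.1]
ee_rot: [179.9, -0.1, -99.7]
force: [0.0, 0.1, -0.6]
gripper_width: 47.4
```

Request:
drive_tool:
  series:
    - [0.3,[0,0,0],[0,0,0]]
    - [0.3,[0,0,-30],[0,0,0]]
    - [0.3,[0,0,-70],[0,0,0]]
    - [0.3,[0,0,-110],[0,0,0]]
    - [0.3,[0,0,-150],[0,0,0]]

```text
time_s: 13.7
ee_pos: [666.4, -19.8, 238.0]
ee_rot: [180.0, -0.0, -99.7]
force: [0.8, -0.5, -0.6]
gripper_width: 63.6
```

Request:
drive_tool:
  series:
    - [0.3,[0,0,-10],[0,0,0]]
    - [0.3,[0,0,-10],[0,0,0]]
    - [0.3,[0,0,-10],[0,0,0]]
    - [0.3,[0,0,-10],[0,0,0]]
    - [0.3,[0,0,-10],[0,0,0]]

```text
time_s: 14.2
ee_pos: [666.1, -18.9, 244.7]
ee_rot: [179.8, -0.0, -99.7]
force: [-0.8, 0.5, 0.5]
gripper_width: 64.1
```

Run:
```python
from h import *
goto([666,-23.5,87],-99.8)
d=snap('wrist','w10.png')
im=d['image'][70:270,270:540,::-1]
cv2.imwrite('pics/z_w10.png',cv2.resize(im,None,fx=2.9,fy=2.9,interpolation=cv2.INTER_CUBIC))
```

```text
t 14.2 at [666.1 -18.9 244.7] [ 1.7979e+02 -3.0000e-02 -9.9700e+01] F [-0.8  0.5  0.5] w 64.1
  -> shift [4.4, -1.2, 157.7] rot [0.0037, -0.0005, 0.0018]
```

View pics/z_w10.png

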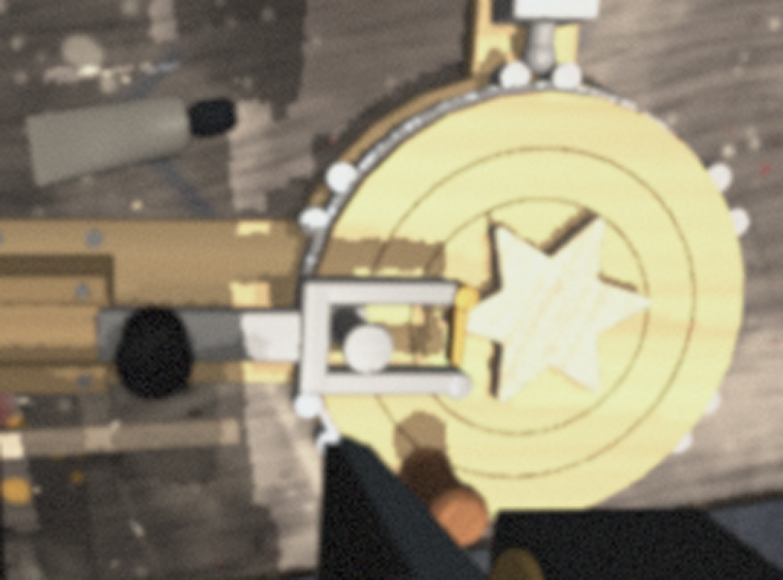

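Run:
```python
from h import *
d=load('w10.png')
z=lambda x,y:(270+(x+.5)/2.9-.5,70+(y+.5)/2.9-.5)
P={n:onz(d,*z(x,y),h)[:2] for n,x,y,h in [('c',536,316,46),('post',368,348,94),('knob',153,358,121),('tipn',470,385,82),('hb',304,335,82),('handle',460,515,97),('star',556,305,58)]}
for n in P: print(n,P[n].round(1))
f=lambda a,b:(np.hypot(*(P[a]-P[b])).round(1))
print('post-knob',f('post','knob'),'c-post',f('c','post'),'c-knob',f('c','knob'),'star-c',f('star','c'))
u=np.array([np.cos(np.radians(80.2)),np.sin(np.radians(80.2))])
print('tip ahead of post',(P['post']-P['tipn'])@u,'back behind',(P['hb']-P['post'])@u)
v=P['post']-P['c'];print(np.degrees(np.arctan2(v[1],v[0])))
```

```text
c [ 640.  -172.3]
post [651.7 -92.3]
knob [668.  -16.1]
tipn [ 627.2 -131.7]
hb [657.4 -71.4]
handle [ 581.3 -119.6]
star [ 646.5 -176.1]
post-knob 77.9 c-post 80.8 c-knob 158.7 star-c 7.5
tip ahead of post 43.00763920684876 back behind 21.610573796864237
81.68280452838081
```

Run:
```python
from h import *
s=env.state(); print(s['time_s'],s['force'],s['gripper_width'])
print(env.job_done())
```

```text
14.25 [ 0.13189305 -0.71302008 -0.38529917] 63.77048751183842
the job is handed in; nothing more can be done
None
```

I turned the table about 75° clockwise by its handle until the plunger clicked in with the post in front of the hook. I then pushed the slide by its knob until it stopped, at about 36 N. I let go, raised the gripper clear and handed the job in at 14.25 s.

**Last checks (wrist camera, after release):**
- **Slide:** the post stands 77.9 mm from the knob and 43 mm from the hook tip. Fully home would be 78 and 44 mm.
- **Gate:** it lies shut behind the post.
- **Table:** the plunger sits between two rim teeth. The post measured at 81.7° against a slide line of about 80.2°.
- **Star:** it lies about 7.5 mm from the table's middle.
- **Arm:** it touches nothing, with a force reading near zero.

**Disagreements and gaps:**
- The slide travelled only about 59 mm to its stop, not 66 mm. It seems to have started 6–7 mm in, because the knob first measured 213 mm from the axis where 222 mm was expected.
- The scene and top cameras differed by up to 10 mm, so I relied on the wrist camera for aiming.
- I did not catch the gate open in a picture. I infer that it opened from the force during the push and the post now being inside the hook.
- I did not re-measure the bystanders. The tube and stick showed no visible movement; the sanding block and tape roll were not in the last picture, and I did not work near them.

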